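# Start the drying cabinet from the shelf console

### The job

Start the drying cabinet: first switch on the power by pushing the black toggle on the wall plate all the way over, away from the robot, and then on the sloping console press blue, yellow, blue again and green in that order, one key at a time, each gently most of the way down its stroke and let right up before the next; keep the green one down for a second and a half. The keys do not all stand at the same height, so feel for each one and do not ram it against its stop. Do not press the red cancel key, and leave the button jar and the pink hanger where they are.

Things in the scene. Friction and masses are not known exactly. Their poses are not given: they have to be found in the camera images.
- console: White and grey sloping console, fixed, 270 mm wide (y), 155 mm deep (x). Origin under its centre at shelf level, z up. Its flat face rises 25 degrees towards its +x (away from the robot at yaw 0): outward normal (-0.423, 0, 0.906) in console axes. Face centre 78 mm above the origin, tallest edge 115 mm. Four coloured keys side by side; above them only a dark display strip.
- blue_unit: Mount of the blue key. Origin on the console's face, on the key's centre line; axes parallel to the console's. Keys at 62 mm pitch along y, order varies. Cap 60 mm long up the slope, 44 mm wide (y). Its top rests 20 to 42 mm out from the face along the normal: each key differs and must be felt. Moves straight in along the normal. Over 30 N damages it.
- key_blue (a joint): How far the blue key is pressed in from its own rest position, m: 0 up, 0.014 at the bottom of its stroke. The spring resists with 1.8 N at first, 5.4 N at 8 mm and 8.1 N at the bottom. It counts from 8 mm: press until it pushes back with about 6 N, short of the firm stop at the bottom, which the force runs up on quickly. It springs back by itself.
- yellow_unit: Mount of the yellow key. Origin on the console's face, on the key's centre line; axes parallel to the console's. Keys at 62 mm pitch along y, order varies. Cap 60 mm long up the slope, 44 mm wide (y). Its top rests 20 to 42 mm out from the face along the normal: each key differs and must be felt. Moves straight in along the normal. Over 30 N damages it.
- key_yellow (a joint): How far the yellow key is pressed in from its own rest position, m: 0 up, 0.014 at the bottom of its stroke. The spring resists with 1.8 N at first, 5.4 N at 8 mm and 8.1 N at the bottom. It counts from 8 mm: press until it pushes back with about 6 N, short of the firm stop at the bottom, which the force runs up on quickly. It springs back by itself.
- green_unit: Mount of the green key. Origin on the console's face, on the key's centre line; axes parallel to the console's. Keys at 62 mm pitch along y, order varies. Cap 60 mm long up the slope, 44 mm wide (y). Its top rests 20 to 42 mm out from the face along the normal: each key differs and must be felt. Moves straight in along the normal. Over 30 N damages it.
- key_green (a joint): How far the green key is pressed in from its own rest position, m: 0 up, 0.014 at the bottom of its stroke. The spring resists with 1.8 N at first, 5.4 N at 8 mm and 8.1 N at the bottom. It counts from 8 mm: press until it pushes back with about 6 N, short of the firm stop at the bottom, which the force runs up on quickly. It springs back by itself.
- red_unit: Mount of the red key. Origin on the console's face, on the key's centre line; axes parallel to the console's. Keys at 62 mm pitch along y, order varies. Cap 60 mm long up the slope, 44 mm wide (y). Its top rests 20 to 42 mm out from the face along the normal: each key differs and must be felt. Moves straight in along the normal. The cancel key. Over 30 N damages it.
- key_red (a joint): How far the red key is pressed in from its own rest position, m: 0 up, 0.014 at the bottom of its stroke. The spring resists with 1.8 N at first, 5.4 N at 8 mm and 8.1 N at the bottom. It counts from 8 mm: press until it pushes back with about 6 N, short of the firm stop at the bottom, which the force runs up on quickly. It springs back by itself.
- switch_box: Fixed olive-green surface box, 100 x 90 mm, with a white wall plate 120 x 86 mm on top; top of the plate 50 mm above the shelf. Origin under its centre at shelf level, z up; its x axis points roughly away from the robot.
- toggle (a joint): Angle of the black toggle lever, rad. It pivots about the box's y axis at the centre of the plate, 50 mm above the box's origin. Near 0 it leans 26 degrees towards the box's -x (towards the robot): off. At 0.45 it is upright. At 0.9 it leans 26 degrees towards +x against its hard stop: on. It stays where it is left; turning it takes about 0.10 N m.
- toggle_tip (a point): Centre of the round black knob, 24 mm in diameter, at the end of the toggle lever; 70 mm from the pivot. The lever rod is 14 mm thick.
- button_jar_mid (a point): Middle (55 mm up) of the glass jar of buttons with a steel screw-top lid, 84 mm in diameter, 113 mm tall, loose on the shelf. A bystander.
- hanger: Pink plastic coat hanger lying flat on the shelf left of the console, 372 mm along its y, about 165 mm along x, 12 mm thick; loose. Origin in the middle of its triangle, at shelf level. A bystander.
Not all that is in view belongs to the job. What is shaped like the switch_box but purple or turquoise is not meant.

How it is judged:
By the outcome, as a careful person would: the job done as asked, in the order asked, and still so for the second after the job is handed in, with the robot touching nothing.
It also fails if it takes over 67 s, if anything falls off the work surface, if the arm or the gripper's body presses on something with over 40 N, if the wrist force passes 120 N, or if a joint passes its speed limit or range.

### The arm

A 6-joint arm with a two-finger parallel gripper is mounted at the origin on the work surface. World frame = base frame: x ahead of the robot, y to its left, z up, the work surface at z = 0. Lengths are in m, angles in degrees, forces in N, time in s.
With the tool pointing down it reaches from about 0.3 to 0.75 m from the base axis. Payload 8.5 kg.
Tool frame: the origin (TCP) lies between the finger pads; the fingertips stand env.finger_overhang ahead of it and the grasp point (between the pads) lies 2 mm behind it (env.finger_overhang is the distance from the TCP to the fingertips, in m); z points along the fingers, y is the line along which they close (so a half turn about z gives the same grasp; the last joint's range is limited). The gripper opens to 85 mm and grips with 20 to 120 N. Pads are 22 mm wide; open, the fingers measure 114 mm over their backs; the gripper's body (76 mm by 85 mm) begins 54 mm behind the grasp point. The pads swing forward as they close: fully open they stand 13 mm farther back than shut.
Start: joints at [56.362, 21.807, 74.336, -0, 83.858, -12.336], TCP at [0.2, 0.512, 0.248] pointing down, gripper open.
Joint ranges: [-178.18, 178.18], [-50.72, 133.34], [12.68, 142.11], [-81.47, 261.47], [9.98, 163.14], [-165.26, 165.26]. Speed limits (degrees/s): [136.94, 136.94, 180, 180, 180, 180].

### API

Orientations are given as a 3x3 rotation matrix whose columns are the frame's x, y, z axes.
In Python, from rig import env gives the robot as it stands. The module is installed in compiled form; this text tells all that it offers.
- The arm moves only by the tool jog_arm, never from a script. Its arguments are lists of equal length, an entry for each row: "hand": the finger opening in m, from 0 to 0.0854; "travel": the shift along the world's x, y, z in m, a list of three; "yaw": the turn about the world's z in rad. A call has exactly 5 rows; each row shifts and turns the commanded pose from where the row before left it; what a row does not reach is not made up. A row lasts 1/8 s, in which the tool goes at most 62.5 mm and 10.7 degrees, less where a joint would pass 70% of its speed; a pose out of reach is approached as far as the arm can. A call is refused whole if a number of a shift passes 0.0625 or a number of a turn 0.188, either way. A call with a gripper value outside its range is refused whole. The fingers move at their own pace and stop on an object; "grip_force" is the grip in N (left out, the last holds). Time passes only in rows, so rows that do not move let the fingers close, or fill a call up. It gives the time, the measured TCP pose, the force, the opening and the grip force at its end, in the units of the state.
- env.observe(): the state, without advancing time (a new reading comes with each control period).
- env.get_image(name): name is "scene" or "top" or "wrist"; returns the picture (400x640x3 uint8, red, green, blue); there is no depth.
- env.calibration(name): a dict with "fx", "fy", "cx", "cy" (pixels), "position" and "rotation" of the camera in the world; the wrist camera has in their place "hand_eye" (4x4, takes a point from camera to tool coordinates, whose origin is the TCP and whose axes are the flange's). Camera axes: x right, y down, z forward; pixel columns grow to the right and rows downward; lengths in m; the calibration is good to about 2 mm. A picture is of the moment at which its call begins: read the wrist's pose just before it. calibration takes no time and is no camera call.
- env.close_job(): hands the job in; it is judged then, once.
The state is a dict: "time_s": time; "q": joint angles; "qvel": joint speeds; "joint_efforts": joint torques, N m; "position": TCP position; "tool_rot": TCP orientation; "ft_force": force on the tool from outside, world axes, zero at the start; "wrist_torque": the same for the moment, N m; "grip_width": finger opening in m; "gripper_force": force on a finger pad.
Only numpy, scipy, OpenCV 4.12 (cv2) and the standard library are available. Lean on these libraries where they do the work, as an engineer would, in place of code of your own. Each camera call takes 0.05 s, during which the arm holds its last target. There are 200 camera calls.

## Working session

There is one attempt and no reset: what is moved stays moved. The work goes in short steps, Python scripts to look and compute and a tool call to move; the robot and the scene stay as the last step left them, time stands still between calls to the robot, and variables do not carry over. Pictures are saved under pics/ and viewed, at most 10 in all, crops included, and the job is handed in when it is done.

Besides the shell and the picture viewer there is one more tool, called after "Request:" in YAML: its name, and indented under it one key for each argument. jog_arm: Moves the arm, as the interface text tells. Its arguments: {"type":"object","properties":{"hand":{"type":"array"},"travel":{"type":"array"},"yaw":{"type":"array"},"grip_force":{"type":"number"}},"required":["hand","travel","yaw"]}

```bash
mkdir -p pics
python3 - <<'E'
from rig import env
import cv2,json
import numpy as np
np.set_printoptions(precision=4,suppress=True)
o=env.observe();print(o['time_s'],o['position'],o['tool_rot'],o['grip_width'],env.finger_overhang)
for n in("scene","top"):
    cv2.imwrite(f"pics/{n}0.png",env.get_image(n)[:,:,::-1]);print(n,env.calibration(n))
E
```

```text
0.0 [0.1996 0.5122 0.2477] [[-0.9317  0.3633 -0.0009]
 [ 0.3633  0.9317 -0.0013]
 [ 0.0003 -0.0015 -1.    ]] 0.08548114706150794 0.017
scene {'fx': 381.2080189323664, 'fy': 381.2080189323664, 'cx': 320.2705812006311, 'cy': 200.99805132854652, 'position': array([ 1.0744, -0.6592,  0.6394]), 'rotation': array([[ 0.7529,  0.3562, -0.5535],
       [ 0.6581, -0.3933,  0.642 ],
       [ 0.011 , -0.8476, -0.5305]])}
top {'fx': 431.44671135730914, 'fy': 431.44671135730914, 'cx': 326.3486122125886, 'cy': 198.20559772317853, 'position': array([ 0.2917, -0.0261,  1.5211]), 'rotation': array([[ 0.0289, -0.9857,  0.1662],
       [-0.9993, -0.0326, -0.0196],
       [ 0.0247, -0.1655, -0.9859]])}
```

View pics/scene0.png

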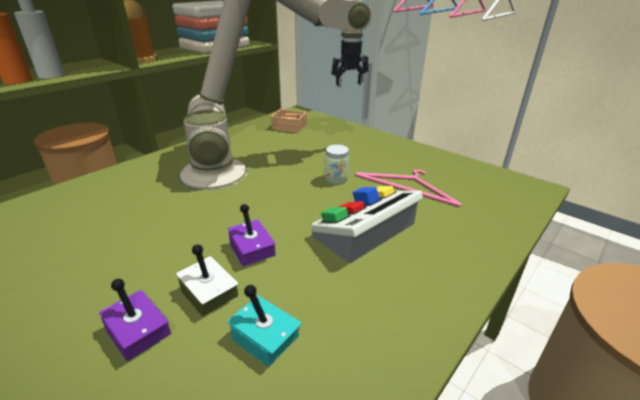

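View pics/top0.png

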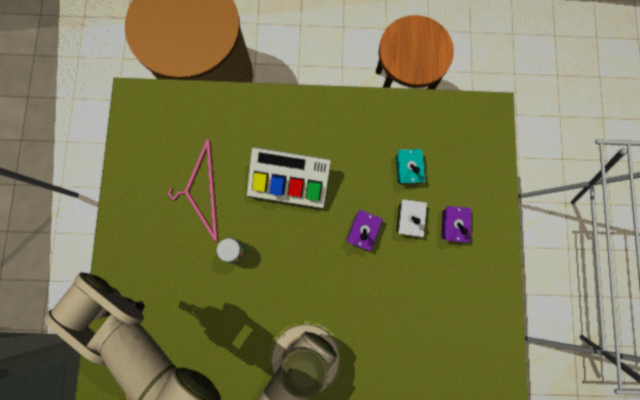

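Run:
```python
import cv2,numpy as np
t=cv2.imread("pics/top0.png");s=cv2.imread("pics/scene0.png")
a=cv2.resize(t[140:215,240:340],(400,300),interpolation=cv2.INTER_CUBIC)
b=cv2.resize(t[180:255,370:470],(400,300),interpolation=cv2.INTER_CUBIC)
c=cv2.resize(s[175:250,310:410],(400,300),interpolation=cv2.INTER_CUBIC)
d=cv2.resize(s[235:310,155:255],(400,300),interpolation=cv2.INTER_CUBIC)
cv2.imwrite("pics/crop.png",np.vstack([np.hstack([a,b]),np.hstack([c,d])]))
```

```text
(no output)
```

View pics/crop.png

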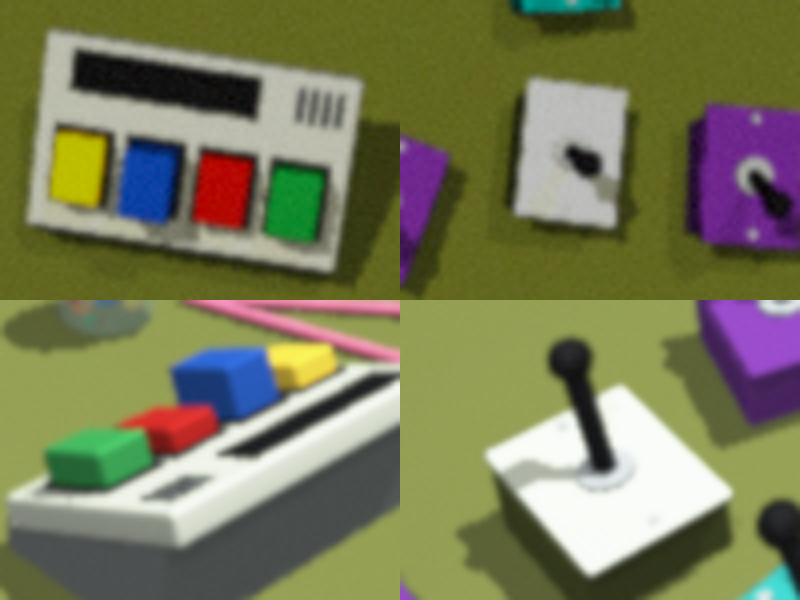

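```bash
cat > h.py <<'E'
import numpy as np
from scipy.optimize import least_squares
from rig import env
np.set_printoptions(precision=4,suppress=True)
C={n:env.calibration(n) for n in("top","scene")}
def proj(P,n):
    c=C[n];p=(np.atleast_2d(P)-c['position'])@c['rotation']
    return np.c_[c['cx']+c['fx']*p[:,0]/p[:,2],c['cy']+c['fy']*p[:,1]/p[:,2]]
def fit(obj,pix,n,x0):
    f=lambda v:(proj(pose(v,obj),n)-pix).ravel()
    r=least_squares(f,x0);return r.x,f(r.x)
def pose(v,o):
    c,s=np.cos(v[2]),np.sin(v[2]);return np.atleast_2d(o)@np.array([[c,s,0],[-s,c,0],[0,0,1]])+[v[0],v[1],0]
E
python3 - <<'E'
from h import *
v,r=fit(np.array([[.0775,.135,.1145],[.0775,-.135,.1145],[-.0775,-.135,.042],[-.0775,.135,.042]]),np.array([[252.5,147.5],[330.5,159.5],[323.3,208],[247,196.3]]),"top",[.4,0,0])
print("console",v,r)
b,r=fit(np.array([[.06,.043,.05],[.06,-.043,.05],[-.06,-.043,.05],[-.06,.043,.05]]),np.array([[402,199.5],[427,202.5],[424,237],[398.75,233.25]]),"top",[.4,-.2,0])
print("box",b,r)
for a in(-26,0,26):
    t=pose(b,[.07*np.sin(np.radians(a)),0,.05+.07*np.cos(np.radians(a))]);print(a,t,proj(t,"top"),proj(t,"scene"))
print("pivot scene",proj(pose(b,[0,0,.05]),"scene"))
# keys: offset d, along-slope u, along y
n=np.array([-.423,0,.906]);sl=np.array([.906,0,.423])
for k,p in dict(y=(260,182),b=(277.5,185.3),r=(296,187.5),g=(314,190.8)).items():
    for d in(.02,.031,.042):
        f=lambda w:(proj(pose(v,np.array([0,w[1],.078])+n*d+sl*w[0]),"top")-p).ravel()
        w=least_squares(f,[0,0]).x;P=pose(v,np.array([0,w[1],.078])+n*d+sl*w[0]);print(k,d,w,P,proj(P,"scene"))
E
```

```text
console [ 0.5998  0.0771 -0.1226] [-0.7936 -0.0363  0.6527  0.2478  0.437  -0.0157 -0.2873 -0.233 ]
box [ 0.4806 -0.356  -0.0981] [ 0.2855 -0.1755 -0.1729  0.0181 -0.2429 -0.1811  0.1315  0.3384]
-26 [[ 0.45   -0.353   0.1129]] [[416.3355 224.828 ]] [[192.9932 248.9918]]
0 [[ 0.4806 -0.356   0.12  ]] [[417.6874 215.3852]] [[199.4584 253.2379]]
26 [[ 0.5111 -0.359   0.1129]] [[418.0325 206.5494]] [[207.3171 263.0277]]
pivot scene [[204.474  277.9703]]
y 0.02 [-0.0233  0.0913] [[0.5817 0.1713 0.0863]] [[379.073  189.4467]]
y 0.031 [-0.0204  0.0895] [[0.5794 0.1698 0.0975]] [[378.4749 186.0145]]
y 0.042 [-0.0175  0.0877] [[0.5772 0.1682 0.1086]] [[377.8706 182.5465]]
b 0.02 [-0.0253  0.0312] [[0.5725 0.1118 0.0854]] [[364.4132 196.5421]]
b 0.031 [-0.0224  0.0298] [[0.5703 0.1108 0.0966]] [[363.8369 192.9858]]
b 0.042 [-0.0195  0.0285] [[0.5681 0.1097 0.1078]] [[363.2547 189.3931]]
r 0.02 [-0.023  -0.0319] [[0.5669 0.049  0.0864]] [[349.1463 204.4817]]
r 0.031 [-0.0201 -0.0327] [[0.5647 0.0484 0.0976]] [[348.5922 200.773 ]]
r 0.042 [-0.0173 -0.0335] [[0.5626 0.0479 0.1087]] [[348.0325 197.0271]]
g 0.02 [-0.0248 -0.0937] [[ 0.5577 -0.0121  0.0856]] [[332.0613 212.8114]]
g 0.031 [-0.0219 -0.0941] [[ 0.5556 -0.0123  0.0968]] [[331.5384 208.9528]]
g 0.042 [-0.019  -0.0944] [[ 0.5536 -0.0124  0.108 ]] [[331.0104 205.0561]]
```

Request:
jog_arm:
  hand: [0,0,0,0,0]
  travel:
    - [0.037,-0.044,0]
    - [0.037,-0.044,0]
    - [0.037,-0.044,0]
    - [0.037,-0.044,0]
    - [0.037,-0.044,0]
  yaw: [0.13,0.13,0,0,0]
  grip_force: 40

```text
time_s: 0.72
position: [0.3856, 0.2908, 0.2482]
tool_rot: [[-0.994, 0.111, -0.0], [0.111, 0.994, -0.0], [0.0, -0.0, -1.0]]
ft_force: [-0.8, 0.8, 0.6]
grip_width: 0.0003
gripper_force: 0.0
```

Request:
jog_arm:
  hand: [0,0,0,0,0]
  travel:
    - [0.035,-0.042,0]
    - [0,-0.06,0]
    - [0,-0.06,0]
    - [0,-0.06,0]
    - [0,-0.06,0]
  yaw: [0,0,0,0,0]

```text
time_s: 1.35
position: [0.4194, 0.0086, 0.2482]
tool_rot: [[-0.994, 0.111, -0.0], [0.111, 0.994, 0.0], [0.0, 0.0, -1.0]]
ft_force: [1.0, -0.3, 0.2]
grip_width: 0.0002
gripper_force: 0.0
```

Request:
jog_arm:
  hand: [0,0,0,0,0]
  travel:
    - [0,-0.06,0]
    - [0,-0.06,0]
    - [0,-0.06,0]
    - [0,-0.06,0]
    - [0,-0.06,0]
  yaw: [0,0,0,0,0]

```text
time_s: 1.98
position: [0.4193, -0.2916, 0.2481]
tool_rot: [[-0.994, 0.112, -0.0], [0.112, 0.994, 0.0], [0.0, 0.0, -1.0]]
ft_force: [0.6, 0.8, -0.4]
grip_width: 0.0002
gripper_force: 0.0
```

Run:
```python
from h import *
import cv2
o=env.observe();im=env.get_image("wrist")
print(o['time_s'],o['position'],o['tool_rot'],o['ft_force'],env.calibration("wrist"))
cv2.imwrite("pics/w1.png",im[:,:,::-1])
```

```text
1.975 [ 0.4193 -0.2916  0.2481] [[-0.9937  0.112  -0.0002]
 [ 0.112   0.9937  0.0004]
 [ 0.0002  0.0004 -1.    ]] [ 0.5715  0.8374 -0.3676] {'fx': 309.8582746898118, 'fy': 309.8582746898118, 'cx': 318.7664222273852, 'cy': 199.1468269724842, 'hand_eye': array([[ 0.    , -0.9645, -0.2642,  0.0675],
       [ 1.    , -0.0002,  0.0009, -0.0011],
       [-0.0009, -0.2642,  0.9645, -0.1256],
       [ 0.    ,  0.    ,  0.    ,  1.    ]])}
```

View pics/w1.png

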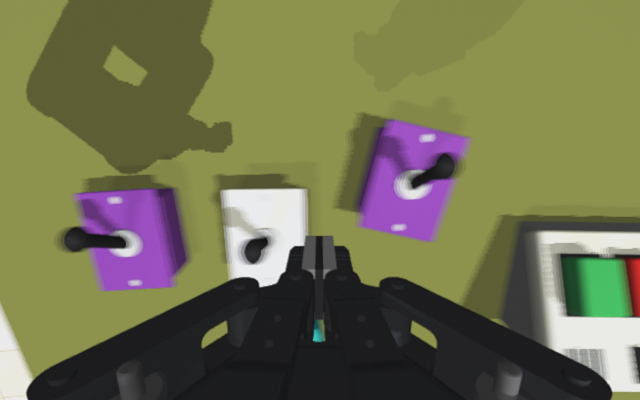

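```bash
cat >> h.py <<'E'
def setw(o):
    H=env.calibration("wrist");h=H['hand_eye'];R=np.array(o['tool_rot'])
    C['wrist']=dict(H,position=R@h[:3,3]+o['position'],rotation=R@h[:3,:3])
E
python3 - <<'E'
from h import *
o=env.observe();setw(o);b=[.4806,-.356,-.0981]
print(proj(pose(b,[[-.06,-.043,.05],[-.06,.043,.05],[0,0,.05]]),"wrist"))
for a in(-26,-13,0,26):
    t=pose(b,[.07*np.sin(np.radians(a)),0,.05+.07*np.cos(np.radians(a))]);print(a,t,proj(t,"wrist"))
E
```

```text
[[231.5657 187.8921]
 [311.83   186.5295]
 [274.7644 239.3546]]
-26 [[ 0.4501 -0.353   0.1129]] [[263.1746 234.848 ]]
-13 [[ 0.4649 -0.3545  0.1182]] [[263.2292 252.6424]]
0 [[ 0.4806 -0.356   0.12  ]] [[264.0174 269.5108]]
26 [[ 0.5111 -0.359   0.1129]] [[267.3771 295.0766]]
```

Request:
jog_arm:
  hand: [0,0,0,0,0]
  travel:
    - [-0.005,-0.061,0]
    - [0,0,-0.047]
    - [0,0,-0.047]
    - [0,0,-0.047]
    - [0,0,0]
  yaw: [0,0,0,0,0]

```text
time_s: 2.65
position: [0.4138, -0.3493, 0.1048]
tool_rot: [[-0.994, 0.112, -0.004], [0.112, 0.994, 0.006], [0.005, 0.005, -1.0]]
ft_force: [0.1, 0.5, 0.4]
grip_width: -0.0
gripper_force: 0.0
```

Run:
```python
from h import *
import cv2
o=env.observe();im=env.get_image("wrist")
print(o['time_s'],o['position'],o['ft_force'])
s=env.get_image("scene")
cv2.imwrite("pics/w2.png",np.hstack([cv2.resize(im,(480,300)),cv2.resize(s[200:320,140:270],(320,300))])[:,:,::-1])
```

```text
2.65 [ 0.4138 -0.3493  0.1048] [0.0998 0.4936 0.3935]
```

View pics/w2.png

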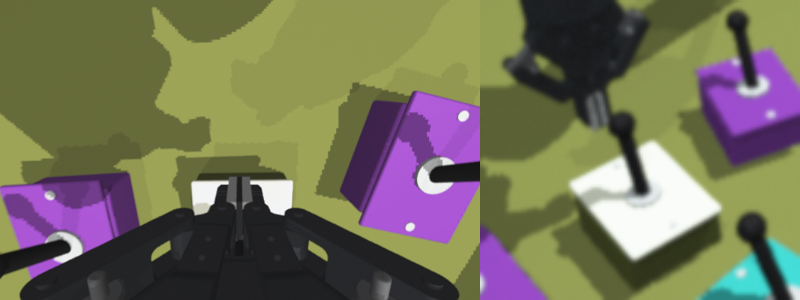

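Request:
jog_arm:
  hand: [0,0,0,0,0]
  travel:
    - [0.012,-0.001,0]
    - [0.012,-0.001,0]
    - [0.012,-0.001,0]
    - [0.01,-0.001,0]
    - [0.01,-0.001,0]
  yaw: [0,0,0,0,0]

```text
time_s: 3.38
position: [0.4715, -0.3556, 0.1073]
tool_rot: [[-0.994, 0.111, -0.0], [0.111, 0.994, 0.0], [0.0, 0.0, -1.0]]
ft_force: [-1.6, 0.2, 0.3]
grip_width: 0.0001
gripper_force: 0.9
```

Request:
jog_arm:
  hand: [0,0,0,0,0]
  travel:
    - [0.002,0,0]
    - [0.002,0,0]
    - [0.002,0,0]
    - [0.001,0,0]
    - [0,0,0]
  yaw: [0,0,0,0,0]

```text
time_s: 4.0
position: [0.4777, -0.3555, 0.1072]
tool_rot: [[-0.994, 0.112, -0.0], [0.112, 0.994, 0.0], [0.0, 0.0, -1.0]]
ft_force: [-1.7, -0.2, 0.0]
grip_width: -0.0002
gripper_force: 0.9
```

Request:
jog_arm:
  hand: [0,0,0,0,0]
  travel:
    - [0.001,0,0]
    - [0.001,0,0]
    - [0.001,0,0]
    - [0.001,0,0]
    - [0,0,0]
  yaw: [0,0,0,0,0]

```text
time_s: 4.62
position: [0.4819, -0.3556, 0.1073]
tool_rot: [[-0.994, 0.112, 0.0], [0.112, 0.994, 0.0], [-0.0, 0.0, -1.0]]
ft_force: [-1.6, -0.3, -0.0]
grip_width: 0.0
gripper_force: 0.8
```

Request:
jog_arm:
  hand: [0,0,0,0,0]
  travel:
    - [0.001,0,0]
    - [0.001,0,0]
    - [0.001,0,0]
    - [0.001,0,0]
    - [0,0,0]
  yaw: [0,0,0,0,0]

```text
time_s: 5.25
position: [0.4856, -0.3556, 0.1072]
tool_rot: [[-0.994, 0.112, -0.001], [0.112, 0.994, 0.0], [0.001, 0.0, -1.0]]
ft_force: [-4.3, -0.7, -1.2]
grip_width: 0.0003
gripper_force: 1.7
```

Run:
```python
from h import *
import cv2
s=env.get_image("scene");o=env.observe();print(o['position'],o['ft_force'])
cv2.imwrite("pics/w3.png",cv2.resize(s[210:310,150:250],(500,500))[:,:,::-1])
```

```text
[ 0.4856 -0.3556  0.1073] [-4.1845 -0.5233 -0.1179]
```

View pics/w3.png

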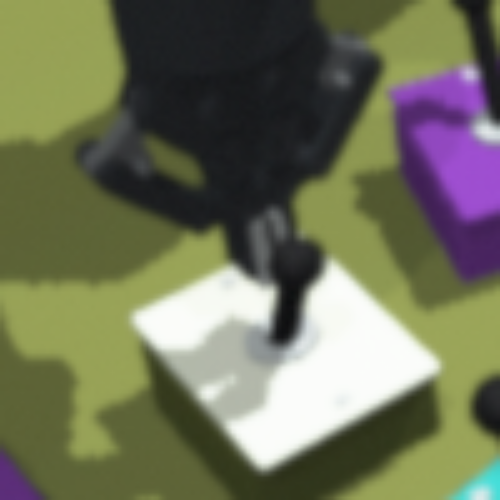

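Request:
jog_arm:
  hand: [0,0,0,0,0]
  travel:
    - [0.001,0,0]
    - [0.001,0,0]
    - [0,0,0]
    - [0,0,0]
    - [0,0,0]
  yaw: [0,0,0,0,0]

```text
time_s: 5.92
position: [0.4862, -0.3556, 0.1071]
tool_rot: [[-0.994, 0.112, -0.004], [0.112, 0.994, 0.001], [0.004, 0.0, -1.0]]
ft_force: [-11.9, -0.1, 1.7]
grip_width: 0.0003
gripper_force: 5.6
```

Request:
jog_arm:
  hand: [0,0,0,0,0]
  travel:
    - [-0.03,0,0]
    - [0,0,0.048]
    - [0,0,0.048]
    - [0,0,0.047]
    - [0.012,0.0585,0]
  yaw: [0,0,0,0,0]

```text
time_s: 6.55
position: [0.471, -0.2996, 0.2539]
tool_rot: [[-0.993, 0.116, 0.007], [0.116, 0.993, -0.006], [-0.008, -0.005, -1.0]]
ft_force: [1.6, 1.7, -1.0]
grip_width: -0.0001
gripper_force: 0.0
```

Request:
jog_arm:
  hand: [0,0,0,0,0]
  travel:
    - [0.012,0.0585,0]
    - [0.012,0.0585,0]
    - [0.012,0.0585,0]
    - [0.012,0.0585,0]
    - [0.012,0.0585,0]
  yaw: [0,0,0,0,0]

```text
time_s: 7.18
position: [0.5305, -0.0023, 0.2508]
tool_rot: [[-0.994, 0.111, 0.002], [0.111, 0.994, 0.001], [-0.002, 0.001, -1.0]]
ft_force: [1.0, -0.5, 0.3]
grip_width: -0.0002
gripper_force: 0.0
```

Request:
jog_arm:
  hand: [0,0,0,0,0]
  travel:
    - [0.012,0.0585,0]
    - [0.012,0.0585,0]
    - [0,0,0]
    - [0,0,0]
    - [0,0,0]
  yaw: [0,0,0,0,0]

```text
time_s: 7.8
position: [0.5539, 0.1113, 0.2505]
tool_rot: [[-0.994, 0.113, 0.0], [0.113, 0.994, 0.0], [-0.0, 0.0, -1.0]]
ft_force: [-0.3, 0.6, -0.2]
grip_width: 0.0002
gripper_force: 0.0
```

Run:
```python
from h import *
import cv2
o=env.observe();im=env.get_image("wrist");s=env.get_image("top");setw(o)
print(o['time_s'],o['position'],o['ft_force'])
hsv=cv2.cvtColor(im,cv2.COLOR_RGB2HSV)
for n,y,d in(("y",.0895,.022),("b",.0298,.04),("r",-.0327,.021),("g",-.0941,.026)):
    P=pose([.5998,.0771,-.1226],np.array([0,y,.078])+np.array([-.423,0,.906])*d-.021*np.array([.906,0,.423]))
    p=proj(P,"wrist")[0];print(n,P,p);cv2.circle(im,tuple(int(v) for v in p),4,(255,0,255),-1)
cv2.imwrite("pics/w4.png",np.hstack([cv2.resize(im,(560,350)),cv2.resize(s[180:260,380:440],(240,350))])[:,:,::-1])
```

```text
7.8 [0.5539 0.1113 0.2505] [-0.2864  0.5678 -0.2293]
y [[0.5826 0.1694 0.089 ]] [382.4465 209.8253]
b [[0.5678 0.1111 0.1054]] [321.1287 206.6203]
r [[0.5681 0.0481 0.0881]] [256.5771 208.8943]
g [[ 0.5585 -0.0126  0.0927]] [191.2457 207.6292]
```

View pics/w4.png

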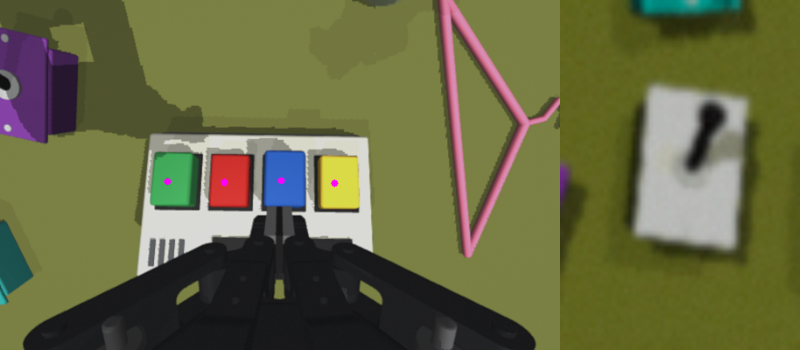

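Request:
jog_arm:
  hand: [0,0,0,0,0]
  travel:
    - [-0.002,0.003,-0.055]
    - [0,0,-0.055]
    - [0,0,0]
    - [0,0,0]
    - [0,0,0]
  yaw: [0,0,0,0,0]

```text
time_s: 8.52
position: [0.5529, 0.1153, 0.1427]
tool_rot: [[-0.994, 0.112, 0.004], [0.112, 0.994, 0.0], [-0.004, 0.001, -1.0]]
ft_force: [-0.6, 0.2, 0.4]
grip_width: 0.0
gripper_force: 0.0
```

Request:
jog_arm:
  hand: [0,0,0,0,0]
  travel:
    - [0.0021,-0.0003,-0.0045]
    - [0.0013,-0.0001,-0.0027]
    - [0,0,0]
    - [0,0,0]
    - [0,0,0]
  yaw: [0,0,0,0,0]

```text
time_s: 9.15
position: [0.5552, 0.115, 0.1332]
tool_rot: [[-0.994, 0.112, 0.0], [0.112, 0.994, -0.0], [-0.0, -0.0, -1.0]]
ft_force: [0.3, 0.1, -0.7]
grip_width: -0.0002
gripper_force: 0.0
```

Request:
jog_arm:
  hand: [0,0,0,0,0]
  travel:
    - [0.0008,-0.0001,-0.0018]
    - [0.0008,-0.0001,-0.0018]
    - [0.0008,-0.0001,-0.0018]
    - [0,0,0]
    - [0,0,0]
  yaw: [0,0,0,0,0]

```text
time_s: 9.78
position: [0.5576, 0.1147, 0.1277]
tool_rot: [[-0.994, 0.112, -0.0], [0.112, 0.994, -0.0], [0.0, -0.0, -1.0]]
ft_force: [0.0, -0.2, 0.6]
grip_width: -0.0004
gripper_force: 0.0
```

Request:
jog_arm:
  hand: [0,0,0,0,0]
  travel:
    - [0.0008,-0.0001,-0.0018]
    - [0.0008,-0.0001,-0.0018]
    - [0,0,0]
    - [0,0,0]
    - [0,0,0]
  yaw: [0,0,0,0,0]

```text
time_s: 10.4
position: [0.5592, 0.1145, 0.1242]
tool_rot: [[-0.994, 0.112, 0.0], [0.112, 0.994, -0.0], [-0.0, -0.0, -1.0]]
ft_force: [-0.1, 0.0, -0.2]
grip_width: -0.0
gripper_force: 0.0
```

Request:
jog_arm:
  hand: [0,0,0,0,0]
  travel:
    - [0.0008,-0.0001,-0.0018]
    - [0.0008,-0.0001,-0.0018]
    - [0,0,0]
    - [0,0,0]
    - [0,0,0]
  yaw: [0,0,0,0,0]

```text
time_s: 11.02
position: [0.5609, 0.1143, 0.1206]
tool_rot: [[-0.994, 0.112, 0.0], [0.112, 0.994, 0.0], [-0.0, 0.0, -1.0]]
ft_force: [-0.6, -0.4, 3.2]
grip_width: -0.0002
gripper_force: 1.4
```

Request:
jog_arm:
  hand: [0,0,0,0,0]
  travel:
    - [0.0009,-0.0001,-0.002]
    - [0.0009,-0.0001,-0.002]
    - [0.0009,-0.0001,-0.0019]
    - [0,0,0]
    - [0,0,0]
  yaw: [0,0,0,0,0]

```text
time_s: 11.65
position: [0.5636, 0.114, 0.1147]
tool_rot: [[-0.994, 0.112, 0.0], [0.112, 0.994, -0.0], [-0.0, -0.0, -1.0]]
ft_force: [-1.8, 0.6, 6.0]
grip_width: 0.0003
gripper_force: 2.8
```

```bash
cat > f.py <<'E'
from h import *
o=[]
for i in range(2):
    s=env.observe();o.append(s['ft_force']);env.get_image("top")
print(s['time_s'],s['position'],np.mean(o,0),np.mean(o,0)@[-.42,.052,.906])
E
python3 f.py
```

```text
11.7 [0.5636 0.114  0.1147] [-1.5     0.5433  5.9711] 6.068109918417104
```

Request:
jog_arm:
  hand: [0,0,0,0,0]
  travel:
    - [0.0004,0,-0.0009]
    - [0,0,0]
    - [-0.0042,0.0005,0.009]
    - [-0.0042,0.0005,0.009]
    - [0,0,0]
  yaw: [0,0,0,0,0]

```text
time_s: 12.38
position: [0.5553, 0.1151, 0.1323]
tool_rot: [[-0.994, 0.111, 0.001], [0.111, 0.994, 0.0], [-0.001, 0.0, -1.0]]
ft_force: [0.2, -0.3, -0.3]
grip_width: 0.0001
gripper_force: 0.0
```

Request:
jog_arm:
  hand: [0,0,0,0,0]
  travel:
    - [0.0038,0.03,0]
    - [0.0038,0.03,0]
    - [0,0,0]
    - [0.0025,-0.0003,-0.0054]
    - [0.0025,-0.0003,-0.0054]
  yaw: [0,0,0,0,0]

```text
time_s: 13.0
position: [0.5682, 0.1735, 0.1203]
tool_rot: [[-0.994, 0.113, -0.001], [0.113, 0.994, -0.0], [0.0, -0.0, -1.0]]
ft_force: [1.0, 0.3, 0.3]
grip_width: -0.0002
gripper_force: 0.0
```

Request:
jog_arm:
  hand: [0,0,0,0,0]
  travel:
    - [0.0013,-0.0001,-0.0027]
    - [0.0013,-0.0001,-0.0027]
    - [0,0,0]
    - [0,0,0]
    - [0,0,0]
  yaw: [0,0,0,0,0]

```text
time_s: 13.62
position: [0.5707, 0.1742, 0.1157]
tool_rot: [[-0.994, 0.111, 0.0], [0.111, 0.994, 0.0], [-0.0, 0.0, -1.0]]
ft_force: [0.1, 0.4, 0.4]
grip_width: -0.0
gripper_force: 0.0
```

Request:
jog_arm:
  hand: [0,0,0,0,0]
  travel:
    - [0.0008,-0.0001,-0.0018]
    - [0.0008,-0.0001,-0.0018]
    - [0,0,0]
    - [0,0,0]
    - [0,0,0]
  yaw: [0,0,0,0,0]

```text
time_s: 14.25
position: [0.5723, 0.174, 0.112]
tool_rot: [[-0.994, 0.112, 0.0], [0.112, 0.994, -0.0], [-0.0, -0.0, -1.0]]
ft_force: [0.8, 1.3, -0.3]
grip_width: -0.0001
gripper_force: 0.0
```

Request:
jog_arm:
  hand: [0,0,0,0,0]
  travel:
    - [0.0008,-0.0001,-0.0018]
    - [0.0008,-0.0001,-0.0018]
    - [0,0,0]
    - [0,0,0]
    - [0,0,0]
  yaw: [0,0,0,0,0]

```text
time_s: 14.88
position: [0.5739, 0.1738, 0.1084]
tool_rot: [[-0.994, 0.112, 0.0], [0.112, 0.994, 0.0], [-0.0, 0.0, -1.0]]
ft_force: [-0.2, -0.5, -0.0]
grip_width: 0.0001
gripper_force: 0.0
```

Request:
jog_arm:
  hand: [0,0,0,0,0]
  travel:
    - [0.0008,-0.0001,-0.0018]
    - [0.0008,-0.0001,-0.0018]
    - [0,0,0]
    - [0,0,0]
    - [0,0,0]
  yaw: [0,0,0,0,0]

```text
time_s: 15.5
position: [0.5755, 0.1736, 0.1049]
tool_rot: [[-0.994, 0.112, 0.0], [0.112, 0.994, 0.0], [-0.0, 0.0, -1.0]]
ft_force: [0.1, 0.2, 1.0]
grip_width: -0.0002
gripper_force: 0.9
```

Request:
jog_arm:
  hand: [0,0,0,0,0]
  travel:
    - [0.0008,-0.0001,-0.0018]
    - [0.0008,-0.0001,-0.0018]
    - [0,0,0]
    - [0,0,0]
    - [0,0,0]
  yaw: [0,0,0,0,0]

```text
time_s: 16.12
position: [0.5771, 0.1734, 0.1012]
tool_rot: [[-0.994, 0.112, 0.0], [0.112, 0.994, 0.0], [-0.0, 0.0, -1.0]]
ft_force: [-0.8, -0.2, 4.2]
grip_width: -0.0001
gripper_force: 1.8
```

```bash
python3 f.py
```

```text
16.175 [0.5771 0.1734 0.1012] [-0.792  -0.4849  3.7761] 3.7285745025274215
```

Request:
jog_arm:
  hand: [0,0,0,0,0]
  travel:
    - [0.0008,-0.0001,-0.0018]
    - [0.0008,-0.0001,-0.0018]
    - [0.0008,-0.0001,-0.0017]
    - [0,0,0]
    - [0,0,0]
  yaw: [0,0,0,0,0]

```text
time_s: 16.85
position: [0.5796, 0.1731, 0.0959]
tool_rot: [[-0.994, 0.112, 0.0], [0.112, 0.994, 0.0], [-0.0, 0.0, -1.0]]
ft_force: [-2.2, -0.6, 5.2]
grip_width: -0.0001
gripper_force: 3.1
```

```bash
python3 f.py
```

```text
16.9 [0.5796 0.1731 0.0959] [-1.89   -0.4673  5.5293] 5.7790991912296485
```

Request:
jog_arm:
  hand: [0,0,0,0,0]
  travel:
    - [0.0003,0,-0.0006]
    - [0,0,0]
    - [-0.0057,0.0007,0.0121]
    - [-0.0057,0.0007,0.0121]
    - [-0.0057,0.0007,0.0121]
  yaw: [0,0,0,0,0]

```text
time_s: 17.58
position: [0.5621, 0.1753, 0.1323]
tool_rot: [[-0.994, 0.112, -0.0], [0.112, 0.994, -0.0], [0.0, -0.0, -1.0]]
ft_force: [0.3, 0.3, 0.7]
grip_width: -0.0004
gripper_force: 0.0
```

Request:
jog_arm:
  hand: [0,0,0,0,0]
  travel:
    - [0,0,0]
    - [-0.0038,-0.03,0]
    - [-0.0038,-0.03,0]
    - [0,0,0]
    - [0,0,0]
  yaw: [0,0,0,0,0]

```text
time_s: 18.2
position: [0.5552, 0.1156, 0.1313]
tool_rot: [[-0.994, 0.112, -0.0], [0.112, 0.994, 0.0], [0.0, 0.0, -1.0]]
ft_force: [-0.6, 0.9, -0.5]
grip_width: -0.0002
gripper_force: 0.0
```

Request:
jog_arm:
  hand: [0,0,0,0,0]
  travel:
    - [0.0019,-0.0002,-0.0041]
    - [0.0019,-0.0002,-0.0041]
    - [0.0019,-0.0002,-0.0041]
    - [0.0019,-0.0002,-0.0041]
    - [0,0,0]
  yaw: [0,0,0,0,0]

```text
time_s: 18.82
position: [0.5626, 0.1147, 0.115]
tool_rot: [[-0.994, 0.111, -0.0], [0.111, 0.994, 0.001], [0.0, 0.001, -1.0]]
ft_force: [-2.1, 3.4, 3.8]
grip_width: -0.0
gripper_force: 2.7
```

```bash
python3 f.py
```

```text
18.875 [0.5626 0.1147 0.1152] [-2.3579  2.9436  4.4699] 5.19310292171556
```

Request:
jog_arm:
  hand: [0,0,0,0,0]
  travel:
    - [0.0007,-0.0001,-0.0015]
    - [0,0,0]
    - [0,0,0]
    - [0,0,0]
    - [0,0,0]
  yaw: [0,0,0,0,0]

```text
time_s: 19.55
position: [0.5633, 0.1146, 0.1137]
tool_rot: [[-0.994, 0.111, -0.0], [0.111, 0.994, 0.0], [0.0, 0.0, -1.0]]
ft_force: [-2.7, 4.3, 4.0]
grip_width: -0.0002
gripper_force: 3.0
```

```bash
sed -i 's/range(2)/range(4)/' f.py; python3 f.py
```

```text
19.7 [0.5633 0.1146 0.1137] [-2.5678  4.3978  4.7091] 5.573639386185605
```

Request:
jog_arm:
  hand: [0,0,0,0,0]
  travel:
    - [0.0005,-0.0001,-0.0012]
    - [0,0,0]
    - [-0.0045,0.0005,0.0097]
    - [-0.0045,0.0005,0.0097]
    - [0,0,0]
  yaw: [0,0,0,0,0]

```text
time_s: 20.38
position: [0.5551, 0.1149, 0.1328]
tool_rot: [[-0.994, 0.112, 0.002], [0.112, 0.994, -0.001], [-0.002, -0.0, -1.0]]
ft_force: [-0.7, -0.1, -0.2]
grip_width: 0.0004
gripper_force: 0.0
```

Request:
jog_arm:
  hand: [0,0,0,0,0]
  travel:
    - [0,0,0.005]
    - [-0.005,-0.0405,0]
    - [-0.005,-0.0405,0]
    - [-0.005,-0.0405,0]
    - [0,0,0]
  yaw: [0,0,0,0,0]

```text
time_s: 21.0
position: [0.5399, -0.0086, 0.1368]
tool_rot: [[-0.993, 0.115, -0.0], [0.115, 0.993, -0.0], [0.0, -0.0, -1.0]]
ft_force: [0.3, 0.5, 1.2]
grip_width: 0.0002
gripper_force: 0.0
```

```bash
python3 f.py
python3 - <<'E'
from h import *
import cv2
o=env.observe();im=env.get_image("wrist");s=env.get_image("scene")
cv2.imwrite("pics/w5.png",np.hstack([cv2.resize(im,(480,300)),cv2.resize(s[150:250,290:390],(300,300))])[:,:,::-1])
E
```

```text
21.15 [ 0.54   -0.0058  0.1368] [0.2465 0.574  0.4195] 0.3063288930699774
```

View pics/w5.png

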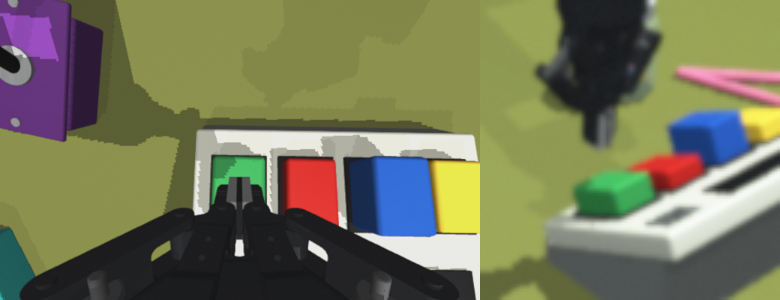

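Request:
jog_arm:
  hand: [0,0,0,0,0]
  travel:
    - [0.003,-0.0004,-0.0065]
    - [0.003,-0.0004,-0.0065]
    - [0.003,-0.0004,-0.0065]
    - [0,0,0]
    - [0,0,0]
  yaw: [0,0,0,0,0]

```text
time_s: 21.92
position: [0.5489, -0.0075, 0.1174]
tool_rot: [[-0.994, 0.112, 0.0], [0.112, 0.994, -0.0], [-0.0, 0.0, -1.0]]
ft_force: [-0.0, -0.2, -0.5]
grip_width: -0.0
gripper_force: 0.0
```

Request:
jog_arm:
  hand: [0,0,0,0,0]
  travel:
    - [0.0008,-0.0001,-0.0018]
    - [0.0008,-0.0001,-0.0018]
    - [0,0,0]
    - [0,0,0]
    - [0,0,0]
  yaw: [0,0,0,0,0]

```text
time_s: 22.55
position: [0.5505, -0.0077, 0.1138]
tool_rot: [[-0.994, 0.112, 0.0], [0.112, 0.994, -0.0], [-0.0, -0.0, -1.0]]
ft_force: [0.2, 0.1, -1.2]
grip_width: 0.0
gripper_force: 0.0
```

Request:
jog_arm:
  hand: [0,0,0,0,0]
  travel:
    - [0.0008,-0.0001,-0.0018]
    - [0.0008,-0.0001,-0.0018]
    - [0,0,0]
    - [0,0,0]
    - [0,0,0]
  yaw: [0,0,0,0,0]

```text
time_s: 23.18
position: [0.5521, -0.0079, 0.1102]
tool_rot: [[-0.994, 0.112, 0.0], [0.112, 0.994, -0.0], [-0.0, -0.0, -1.0]]
ft_force: [-0.5, -0.3, 1.8]
grip_width: -0.0002
gripper_force: 1.0
```

Request:
jog_arm:
  hand: [0,0,0,0,0]
  travel:
    - [0.0008,-0.0001,-0.0018]
    - [0.0008,-0.0001,-0.0018]
    - [0,0,0]
    - [0,0,0]
    - [0,0,0]
  yaw: [0,0,0,0,0]

```text
time_s: 23.8
position: [0.5538, -0.0081, 0.1066]
tool_rot: [[-0.994, 0.111, 0.0], [0.111, 0.994, -0.0], [-0.0, -0.0, -1.0]]
ft_force: [-1.5, -0.7, 3.8]
grip_width: 0.0001
gripper_force: 1.9
```

```bash
python3 f.py
```

```text
23.95 [ 0.5537 -0.0081  0.1066] [-0.8065  0.3345  3.8694] 3.8617899694928193
```

Request:
jog_arm:
  hand: [0,0,0,0,0]
  travel:
    - [0.0009,-0.0001,-0.0018]
    - [0.0008,-0.0001,-0.0018]
    - [0.0008,-0.0001,-0.0018]
    - [0,0,0]
    - [0,0,0]
  yaw: [0,0,0,0,0]

```text
time_s: 24.62
position: [0.5563, -0.0084, 0.1012]
tool_rot: [[-0.994, 0.112, 0.0], [0.112, 0.994, -0.0], [-0.0, -0.0, -1.0]]
ft_force: [-2.0, -0.4, 6.0]
grip_width: -0.0003
gripper_force: 3.2
```

Request:
jog_arm:
  hand: [0,0,0,0,0]
  travel:
    - [0,0,0]
    - [0,0,0]
    - [0,0,0]
    - [0,0,0]
    - [0,0,0]
  yaw: [0,0,0,0,0]

```text
time_s: 25.25
position: [0.5562, -0.0084, 0.1012]
tool_rot: [[-0.994, 0.112, 0.0], [0.112, 0.994, -0.0], [-0.0, -0.0, -1.0]]
ft_force: [-2.2, -0.3, 5.9]
grip_width: 0.0002
gripper_force: 3.2
```

Request:
jog_arm:
  hand: [0,0,0,0,0]
  travel:
    - [0,0,0]
    - [0,0,0]
    - [0,0,0]
    - [0,0,0]
    - [0,0,0]
  yaw: [0,0,0,0,0]

```text
time_s: 25.88
position: [0.5562, -0.0084, 0.1012]
tool_rot: [[-0.994, 0.112, 0.0], [0.112, 0.994, -0.0], [-0.0, -0.0, -1.0]]
ft_force: [-1.6, -0.4, 6.5]
grip_width: 0.0002
gripper_force: 3.2
```

Request:
jog_arm:
  hand: [0,0,0,0,0]
  travel:
    - [0,0,0]
    - [-0.0045,0.0005,0.0097]
    - [-0.0045,0.0005,0.0097]
    - [0,0,0.03]
    - [0,0,0.05]
  yaw: [0,0,0,0,0]

```text
time_s: 26.5
position: [0.5461, -0.0072, 0.2005]
tool_rot: [[-0.994, 0.112, -0.004], [0.112, 0.994, 0.001], [0.004, 0.0, -1.0]]
ft_force: [1.1, -0.3, -0.1]
grip_width: 0.0001
gripper_force: 0.0
```

Request:
jog_arm:
  hand: [0,0,0,0,0]
  travel:
    - [-0.05,0,0.02]
    - [-0.05,0,0]
    - [0,0,0]
    - [0,0,0]
    - [0,0,0]
  yaw: [0,0,0,0,0]

```text
time_s: 27.12
position: [0.448, -0.0075, 0.2204]
tool_rot: [[-0.994, 0.112, 0.0], [0.112, 0.994, -0.0], [-0.0, -0.0, -1.0]]
ft_force: [-0.7, -0.4, -0.1]
grip_width: -0.0001
gripper_force: 0.0
```

```bash
python3 f.py
python3 - <<'E'
from h import *
import cv2
cv2.imwrite("pics/end.png",np.hstack([cv2.resize(env.get_image("scene"),(400,250)),cv2.resize(env.get_image("top")[130:270,150:450],(400,250))])[:,:,::-1])
E
```

```text
27.275 [ 0.4477 -0.0074  0.2202] [-0.4209 -0.1861 -0.0521] 0.11986696800183198
```

View pics/end.png

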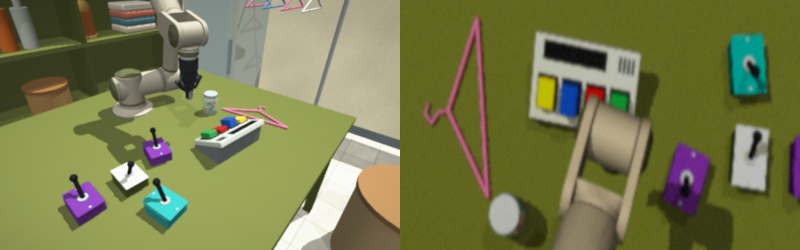

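The final picture shows the white box's toggle leaning away at about (755,140), all the keys up, the jar and hanger where they were, and the arm clear of everything.

```bash
python3 -c "
from rig import env
print(env.close_job())"
```

```text
the job is handed in; nothing more can be done
None
```

I pushed the toggle over to its stop, then pressed blue, yellow, blue and green to an estimated 9–11 mm each, with green held about 1.6 s. I touched neither red, the jar nor the hanger, and handed the job in at about 27 s (no verdict was returned).

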